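# Put the printing block away in the drawer

### The arm

A 6-joint arm with a two-finger parallel gripper is mounted at the origin on the work surface. World frame = base frame: x ahead of the robot, y to its left, z up, the work surface at z = 0. Lengths are in mm, angles in rad, forces in N, time in s.
With the tool pointing down it reaches from about 275 to 975 mm from the base axis. Payload 8.4 kg.
Tool frame: the origin (TCP) lies at the very end of the fingers, on their centre line; the grasp point (between the pads) lies 19 mm behind it; x points along the fingers, y is the direction in which the jaws open and shut, and the axes are right-handed (so a half turn about x gives the same grasp; the last joint's range is limited). The gripper opens to 92 mm and grips with 3 to 60 N. Pads are 20 mm wide; open, the fingers measure 128 mm over their backs; the gripper's body (75 mm by 189 mm) begins 69 mm behind the grasp point.
Start: joints at [-1.299, 0.353, 1.633, -0, 1.155, -0.002], TCP at [168.993, -601.721, 176.783] pointing down, gripper open.
Joint ranges: [-2.63, 2.63], [-0.92, 2.1], [0.06, 2.66], [-1.3, 4.44], [0, 2.69], [-3.02, 3.02]. Speed limits (rad/s): [2.22, 2.22, 2.79, 3.14, 3.14, 3.14].

### API

Orientations are given as a unit quaternion [w, x, y, z].
In Python, from station import sensors, vision, order gives the robot as it stands. The module is installed in compiled form; this text tells all that it offers.
- The arm moves only by the shell command python3 -m handwheel 'ROWS' [FORCE]. ROWS is JSON, a list of rows, each a list of 3 entries, a list of its own where there are three numbers: the shift along the world's x, y, z in m, then the turn about the world's z in degrees, then the finger opening in m, from 0 to 0.0919. In form: [[[x, y, z], spin, fingers], ...]. A call has 1 to 20 rows; each row is the pose to reach, as a shift and turn from the pose commanded when the call began; what a row does not reach only later rows make up. A row lasts 1/8 s, in which the tool goes at most 62.5 mm and 10.7 degrees, less where a joint would pass 70% of its speed; a pose out of reach is approached as far as the arm can. A call with a gripper value outside its range is refused whole. The fingers move at their own pace and stop on an object; FORCE is the grip in N (left out, the last holds). Time passes only in rows, so rows that repeat a pose let the fingers close. It gives the time, the measured TCP pose, the force and the opening at its end, in the units of the state.
- sensors.get_obs(): the state, without advancing time (a new reading comes with each control period).
- vision.camera(name): name is "side" or "top"; returns a dict with "img" (420x560x3 uint8, red, green, blue), "fx", "fy", "cx", "cy" (pixels), "eye" and "orientation" of the camera in the world. Camera axes: x right, y down, z forward; pixel columns grow to the right and rows downward; lengths in mm; the calibration is good to about 2 mm. A picture is of the moment at which its call begins. There is no depth.
- order.sign_off(): hands the job in, once; it reports no verdict.
The state is a dict: "t": time; "qpos": joint angles; "joint_vel": joint speeds; "effort": joint torques, N m; "position": TCP position; "ee_rot": TCP orientation; "wrist_force": force on the tool from outside, world axes, zero at the start; "ft_torque": the same for the moment, N m; "finger_gap": finger opening in mm.
Only numpy, scipy, OpenCV 4.12 (cv2) and the standard library are available. Lean on these libraries where they do the work, as an engineer would, in place of code of your own. Each camera call takes 0.05 s, during which the arm holds its last target. There are 200 camera calls.

### The job

Put the long wooden printing block into the open top drawer of the little chest, set down gently and lying flat with its handle up, not dropped; let go of it, and then slide the drawer fully shut. Leave the chest's lower drawer shut and the two other printing blocks and the glass jar where they are.

Things in the scene. Friction and masses are not known exactly. Their poses are not given: they have to be found in the camera images.
- long_block: The long dark-wood hand printing block: slab 120 x 66 x 22 mm with a handle ridge on top, 80 mm long, 26 mm wide, 28 mm tall (total height 50 mm), about 0.25 kg. It is the only rectangular one of three blocks with like handles; it stands on the desk, handle up. Origin at the centre of the underside, x along the handle ridge, z up.
- drawer_front (a point): Middle of the front edge of the top drawer's inner floor (floor level, at the inner face of its front). x points into the chest (shutting), y across, z up. Floor 215 mm (x) by 238 mm (y), walls 6 mm thick, 53 mm high. Front 21 mm thick, its top edge 63 mm above the floor. Free height under the chest's top 63 mm; the uncovered front strip is as wide as the joint value less 6 mm.
- chest_drawer0 (a joint): Opening of the top drawer in m: 0 fully shut, up to 0.181 open; starts open 0.125 to 0.17. It slides with about 1 N of friction and stays where it is left.
- chest_drawer0_handle (a point): Middle of the top drawer's handle: a dark steel bar 11 mm thick and 120 mm long, along y, its axis 35 mm in front of the front panel's face and 38 mm below the chest's top surface. Axes as the drawer's: x into the chest.
- chest_top (a point): Middle of the front edge of the top surface of the fixed mid-brown wooden chest, 245 mm deep (x; drawer fronts stand 15 mm proud) by 280 mm wide (y) by 170 mm high, two drawers one above the other, fronts towards the robot. x points from front to back. Fixed; a clay bowl 35 mm high is stuck on the back half of its top.
- chest_drawer1 (a joint): Opening of the chest's lower drawer in m (0 shut). To be left shut.
- square_block: Bystander: square printing block, slab 70 x 70 x 22 mm, handle ridge 50 x 26 x 28 mm. Origin at the centre of the underside, x along the handle ridge, z up.
- round_block: Bystander: round printing block, slab 80 mm across and 22 mm thick, handle ridge 50 x 26 x 28 mm. Origin at the centre of the underside, x along the handle ridge, z up.
- jar: Bystander: amber glass jar with white cap, 68 mm wide, 95 mm high, on the desk on the robot's left. Origin at the centre of its underside.
There are look-alikes about, which are no part of the job. What is shaped like the long_block but green or purple is not meant.

How it is judged:
By the outcome, as a careful person would: the job done as asked, in the order asked, and still so for the second after the job is handed in, with the robot touching nothing.
It also fails if it takes over 51 s, if anything falls off the work surface, if the arm or the gripper's body presses on something with over 40 N, if the wrist force passes 120 N, or if a joint passes its speed limit or range.

## Working session

There is one attempt and no reset: what is moved stays moved. The work goes in short steps, Python scripts to look and compute and a shell command to move; the robot and the scene stay as the last step left them, time stands still between calls to the robot, and variables do not carry over. Pictures are saved under pics/ and viewed, about 8 in all and at most 12, crops included, and the job is handed in when it is done.

```bash
mkdir -p pics
cat > h.py <<'E'
import numpy as np, cv2
from station import sensors, vision, order
from scipy.spatial.transform import Rotation as R
def cam(n, save=None):
    c=vision.camera(n)
    if save: cv2.imwrite('pics/'+save,c['img'][:,:,::-1])
    return c
def rot(c):
    o=np.array(c['orientation'],float)
    return o if o.shape==(3,3) else R.from_quat(o,scalar_first=True).as_matrix()
def ray(c,u,v,z):
    d=rot(c)@np.array([(u-c['cx'])/c['fx'],(v-c['cy'])/c['fy'],1.])
    e=np.array(c['eye']); return (e+d*(z-e[2])/d[2]).round(1)
def proj(c,p):
    q=rot(c).T@(np.array(p)-np.array(c['eye'])); return (q[:2]/q[2]*[c['fx'],c['fy']]+[c['cx'],c['cy']]).round(1)
E
python3 - <<'E'
from h import *
a=cam('top','top1.png');b=cam('side','side1.png')
for c in(a,b):print(c['fx'],c['cx'],c['cy'],c['eye'],c['orientation'])
print(sensors.get_obs())
E
```

```text
545.9356832697925 278.31047749229333 209.17726096435885 [ 346.10912447   58.48674996 1888.3832767 ] [ 0.03286263 -0.70187224  0.71083492 -0.03176678]
395.27321942971395 284.2708045467266 208.7672271367789 [180.4251772  650.60760149 828.35099139] [ 0.09333175 -0.21293329  0.90292783 -0.36148296]
{'t': 0.1, 'qpos': array([-1.29941698e+00,  3.53569395e-01,  1.63406783e+00, -3.90444961e-06,
        1.15520083e+00, -2.37094727e-03]), 'joint_vel': array([-4.07628895e-05, -1.42121299e-03, -1.32680011e-03, -7.75271480e-04,
       -1.50911708e-03, -3.17044156e-04]), 'effort': array([ 8.05893796e-04, -5.94903088e+01, -3.34930515e+01,  6.99295965e-02,
        1.83819293e-02, -3.05577566e-05]), 'position': array([ 168.84712261, -601.24132636,  176.14127665]), 'ee_rot': array([-0.09604778, -0.70043285, -0.09692012,  0.70055345]), 'wrist_force': array([ 0.27533239, -0.25890051,  0.03009907]), 'ft_torque': array([-0.02748347, -0.05445673, -0.07409253]), 'finger_gap': 92.40991680713094}
```

View pics/top1.png

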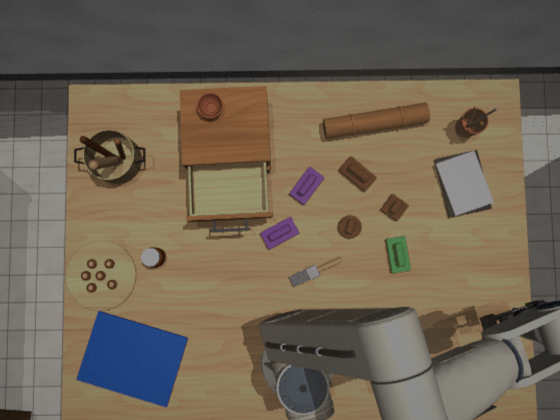

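View pics/side1.png

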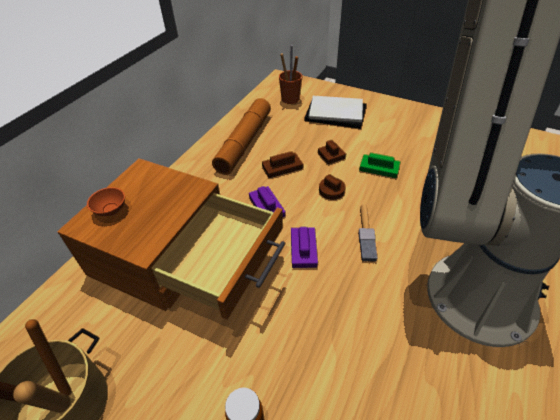

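The top view shows the long block at about (357,174). The square block is at (395,207) and the round one at (350,227). The drawer interior spans columns 190–268 and rows 165–218, and its handle is at (230,229). The jar is at (152,258). Next I'll measure these with masks.

Run:
```python
from h import *
c=cam('top');im=c['img']
hsv=cv2.cvtColor(im,cv2.COLOR_RGB2HSV)
m=((hsv[...,2]<125)&(hsv[...,0]<20)).astype(np.uint8)*255
r=m.copy()*0; r[145:250,325:420]=m[145:250,325:420]
for k in cv2.findContours(r,0,cv2.CHAIN_APPROX_NONE)[0]:
    if cv2.contourArea(k)<100: continue
    w=np.array([ray(c,*p[0],12)[:2] for p in k],np.float32)
    print(cv2.minAreaRect(k),cv2.minAreaRect(w), cv2.boundingRect(k))
# chest
for n,p,z in [('top fl',(182,163.5),170),('top fr',(270,163),170),('bl',(181,89),170),('br',(268,88),170)]: print(n,ray(c,*p,z))
big=np.vstack([cv2.resize(im[80:245,170:420],None,fx=3.2,fy=3.2,interpolation=cv2.INTER_CUBIC)])
cv2.imwrite('pics/crop1.png',big[:,:,::-1])
s=cam('side');cv2.imwrite('pics/crop2.png',cv2.resize(s['img'][130:320,60:340],None,fx=2.8,fy=2.8,interpolation=cv2.INTER_CUBIC)[:,:,::-1])
```

```text
((349.1000061035156, 226.80001831054688), (24.149534225463867, 23.702320098876953), 26.56505012512207) ((454.2572021484375, -182.44534301757812), (82.77922821044922, 82.01923370361328), 62.43275833129883) (337, 215, 25, 25)
((393.5459899902344, 207.6243438720703), (21.762351989746094, 22.865175247192383), 36.02737808227539) ((518.5134887695312, -337.41033935546875), (74.63423919677734, 79.86515045166016), 52.69607162475586) (379, 194, 30, 27)
((356.41802978515625, 174.09835815429688), (35.85032653808594, 21.894306182861328), 39.80556869506836) ((637.0811157226562, -212.30810546875), (123.73705291748047, 76.92666625976562), 48.75421142578125) (337, 156, 40, 37)
top fl [653.7 365.2 170. ]
top fr [651.7  84.8 170. ]
bl [897.1 369.3 170. ]
br [896.7  88.5 170. ]
```

View pics/crop1.png

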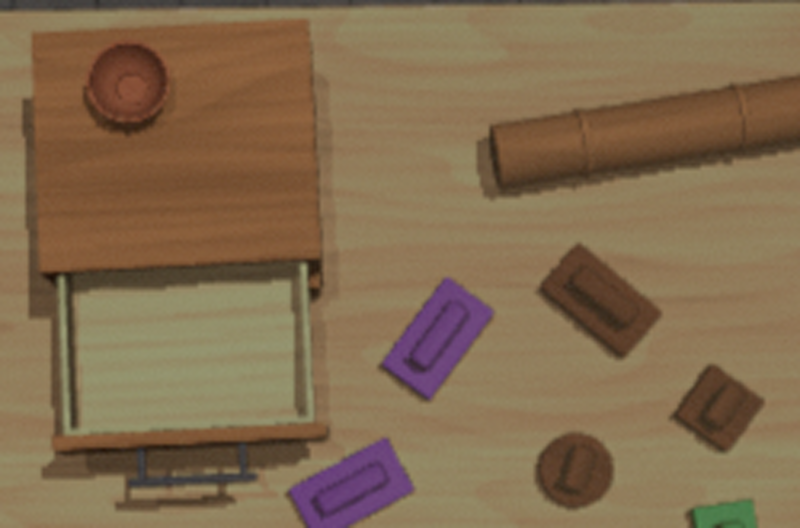

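View pics/crop2.png

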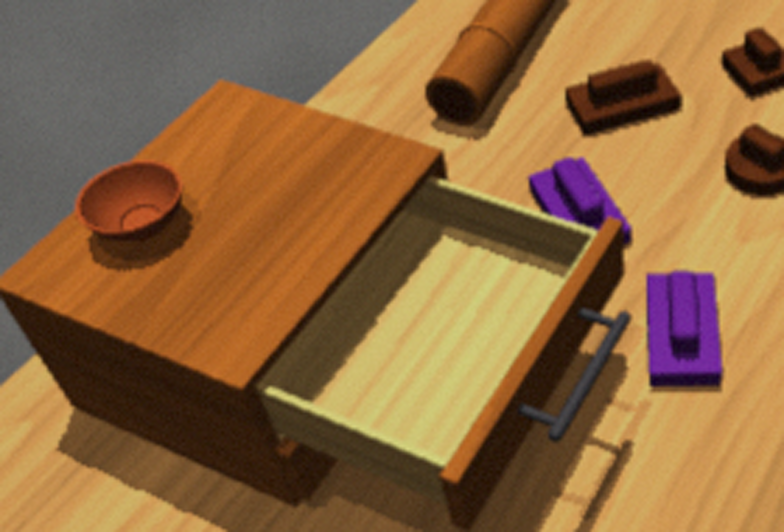

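The crops show the ridge of the long block clearly, and the drawer front and handle too. I'll take one zoomed composite to get the corners precisely.

Run:
```python
from h import *
t=cam('top');s=cam('side')
f=lambda im,x,y:cv2.convertScaleAbs(cv2.resize(im[y:y+48,x:x+64],(400,300),interpolation=cv2.INTER_CUBIC),alpha=1.8)
big=np.vstack([np.hstack([f(t['img'],325,150),f(s['img'],251,140)]),np.hstack([cv2.convertScaleAbs(cv2.resize(t['img'][155:239,176:288],(400,300),interpolation=cv2.INTER_CUBIC),alpha=1.3),cv2.convertScaleAbs(cv2.resize(s['img'][190:310,180:340],(400,300),interpolation=cv2.INTER_CUBIC),alpha=1.3)])])
cv2.imwrite('pics/crop3.png',big[:,:,::-1])
```

```text
(no output)
```

View pics/crop3.png

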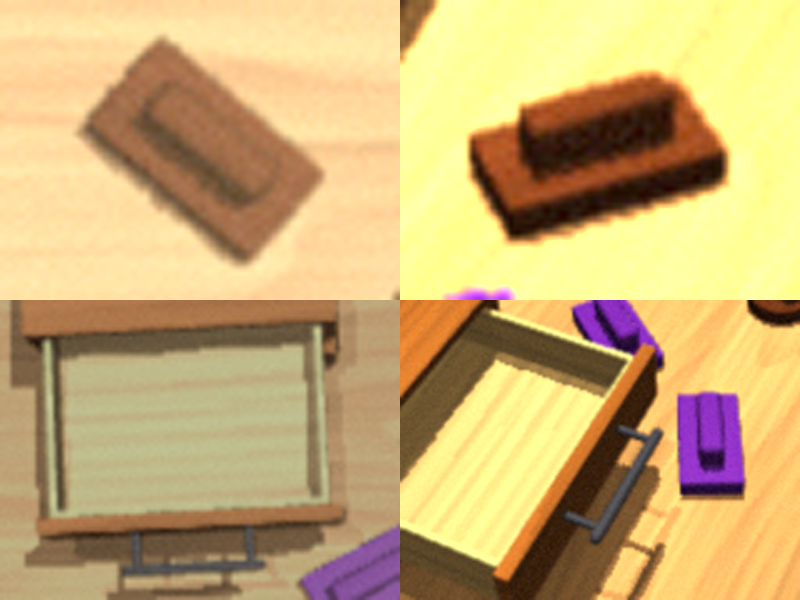

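Run:
```python
from h import *
t=cam('top');s=cam('side')
A=lambda x,y:(325+x/6.25-.42,150+y/6.25-.42)
B=lambda x,y:(251+(x-400)/6.25-.42,140+y/6.25-.42)
C=lambda x,y:(176+x*.28-.36,155+(y-300)*.28-.36)
D=lambda x,y:(180+(x-400)*.4-.3,190+(y-300)*.4-.3)
print('slab z22 (N edge) top',[ray(t,*A(*p),22) for p in[(162,38),(322,175)]], 'bottom-left z0',[ray(t,*A(*p),0) for p in[(82,130),(242,264)]])
print('ridge ctr top',ray(t,*A(210,136),50),'side',ray(s,*B(597,100),50))
print('side slab corners z22',[ray(s,*B(*p),22) for p in[(471,137),(512,206),(725,152)]],'z0',[ray(s,*B(*p),0) for p in[(512,238),(725,182)]])
def tri(a,b):
    o=[];
    P=[];
    for c,(u,v) in((t,a),(s,b)):
        d=rot(c)@np.array([(u-c['cx'])/c['fx'],(v-c['cy'])/c['fy'],1.]);d/=np.linalg.norm(d);P.append((np.array(c['eye'],float),d))
    (e1,d1),(e2,d2)=P
    k=np.linalg.lstsq(np.c_[d1,-d2],e2-e1,rcond=None)[0]
    p,q=e1+k[0]*d1,e2+k[1]*d2;return ((p+q)/2).round(1),np.linalg.norm(p-q).round(1)
print('handle ends',tri(C(122,571),D(598,537)),tri(C(265,565),D(658,434)))
print('handle z132 top',ray(t,*C(122,571),132),ray(t,*C(265,565),132),'side',ray(s,*D(598,537),132),ray(s,*D(658,434),132))
print('front outer top corners L R',tri(C(40,530),D(500,578)),tri(C(344,518),D(655,350)))
print('inner top R',tri(C(328,500),D(632,358)))
print('chest front top',ray(t,*C(20,341),170),ray(t,*C(338,331),170),ray(s,60+445/2.8,130+155/2.8,170),ray(s,60+245/2.8,130+388/2.8,170))
T=R.from_quat(sensors.get_obs()['ee_rot'],scalar_first=True).as_matrix();print(T.round(3))
```

```text
slab z22 (N edge) top [array([ 700.2, -192. ,   22. ]), array([ 622.4, -278.4,   22. ])] bottom-left z0 [array([ 652.8, -149. ,    0. ]), array([ 576.2, -236.4,    0. ])]
ridge ctr top [ 640.5 -213.1   50. ] side [ 639.1 -214.2   50. ]
side slab corners z22 [array([ 699.9, -190.4,   22. ]), array([ 655.4, -152.3,   22. ]), array([ 578. , -236.2,   22. ])] z0 [array([ 656.7, -152.7,   -0. ]), array([ 578.7, -238.7,    0. ])]
handle ends (array([439.2, 280. , 139.9]), np.float64(2.9)) (array([446. , 153.3, 128.4]), np.float64(2.4))
handle z132 top [441.  281.7 132. ] [444.8 152.7 132. ] side [440.8 275.2 132. ] [445.8 156.3 132. ]
front outer top corners L R (array([479.3, 353. , 156. ]), np.float64(5.0)) (array([485.7,  81.1, 152.4]), np.float64(2.2))
inner top R (array([502.7,  95.5, 147.1]), np.float64(2.6))
chest front top [645.3 367.6 170. ] [650.7  83.9 170. ] [655.1  90.5 170. ] [648. 363. 170.]
[[-0.     0.27  -0.963]
 [ 0.    -0.963 -0.27 ]
 [-1.    -0.    -0.   ]]
```

Both views agree on the block: centre (639.5, -213.5), ridge yaw about 48°. The drawer is open about 156 mm, its yaw is about 1.4° and its floor is at z of about 91. I'll move above the block, turning +32.4°.

```bash
python3 -m handwheel '[[[0.05,0.041,0],5,0.0919],[[0.1,0.082,0],10,0.0919],[[0.15,0.124,0],15,0.0919],[[0.2,0.165,0],20,0.0919],[[0.25,0.206,0],25,0.0919],[[0.3,0.247,0],30,0.0919],[[0.35,0.289,0],32.4,0.0919],[[0.4,0.33,0],32.4,0.0919],[[0.44,0.363,0],32.4,0.0919],[[0.4705,0.388,-0.03],32.4,0.0919],[[0.4705,0.388,-0.06],32.4,0.0919],[[0.4705,0.388,-0.06],32.4,0.0919],[[0.4705,0.388,-0.06],32.4,0.0919]]'
python3 - <<'E'
from h import *
o=sensors.get_obs();print(o['position'],R.from_quat(o['ee_rot'],scalar_first=True).as_matrix()[:,1].round(3))
t=cam('top');s=cam('side')
f=lambda im,x,y:cv2.convertScaleAbs(cv2.resize(im[y:y+96,x:x+128],(400,300),interpolation=cv2.INTER_CUBIC),alpha=1.5)
cv2.imwrite('pics/p4.png',np.hstack([f(t['img'],293,126),f(s['img'],219,100)])[:,:,::-1])
E
```

```text
t: 2.02
position: [639.7, -214.3, 117.9]
ee_rot: [0.288, 0.646, 0.288, -0.646]
wrist_force: [-1.1, 0.1, 0.1]
finger_gap: 91.9
[ 639.70439453 -214.29922676  117.8515283 ] [ 0.744 -0.668  0.001]
```

View pics/p4.png

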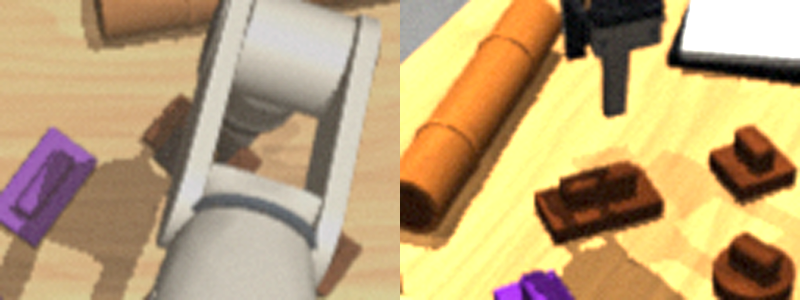

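The side view shows the open gripper above the long block with the jaws across the ridge. The tip is at about tile (615,115) and the neighbouring blocks are clear. I'll descend, grip and lift a little.

```bash
python3 -m handwheel '[[[0,0.0005,-0.03],0,0.0919],[[0,0.0005,-0.06],0,0.0919],[[0,0.0005,-0.08],0,0.0919],[[0,0.0005,-0.091],0,0.0919],[[0,0.0005,-0.091],0,0.05],[[0,0.0005,-0.091],0,0.03],[[0,0.0005,-0.091],0,0.01],[[0,0.0005,-0.091],0,0.01],[[0,0.0005,-0.091],0,0.01],[[0,0.0005,-0.091],0,0.01]]' 25
```

```text
t: 3.38
position: [639.5, -213.2, 25.8]
ee_rot: [0.288, 0.646, 0.288, -0.646]
wrist_force: [0.0, -0.0, 0.0]
finger_gap: 34.3
```

```bash
python3 -m handwheel '[[[0,0,0],0,0.01],[[0,0,0],0,0.01],[[0,0,0],0,0.01],[[0,0,0],0,0.01]]' 25
```

```text
t: 3.88
position: [639.5, -213.2, 25.8]
ee_rot: [-0.288, -0.646, -0.288, 0.646]
wrist_force: [0.1, 0.1, -0.3]
finger_gap: 10.1
```

The gap closed to 10 mm, so there is nothing between the fingers. I'll look.

Run:
```python
from h import *
o=sensors.get_obs();print(o['position'],o['qpos'])
t=cam('top');s=cam('side')
print(proj(s,o['position']),proj(t,o['position']))
f=lambda im,x,y:cv2.convertScaleAbs(cv2.resize(im[y:y+96,x:x+128],(400,300),interpolation=cv2.INTER_CUBIC),alpha=1.5)
cv2.imwrite('pics/p5.png',np.hstack([f(t['img'],293,126),f(s['img'],219,100)])[:,:,::-1])
```

```text
[ 639.48464044 -213.22227406   25.77359192] [-3.24064174e-01  5.86655060e-01  1.62975472e+00  6.26572668e-06
  9.25203660e-01  4.07497057e-01]
[282.  161.7] [357.2 172.7]
```

View pics/p5.png

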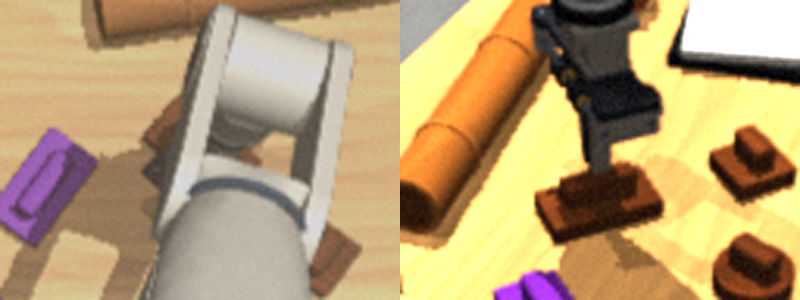

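```bash
python3 - <<'E'
from h import *
s=cam('side');j=np.array([.744,-.668,0]);p=np.array([639.7,-214.3,117.9])
for k in(-64,-46,0,46,64):
    q=proj(s,p+k*j); print(k,q,'tile',400+(q[0]-219)*3.125,(q[1]-100)*3.125)
for z in(118,100,136):print(z,ray(s,287.8,136.8,z))
E
python3 -m handwheel '[[[0,0,0.03],0,0.01],[[0,0,0.06],0,0.01],[[0,0,0.075],0,0.01],[[0,0,0.075],0,0.01],[[0,0,0.075],0,0.01]]'
python3 - <<'E'
from h import *
o=sensors.get_obs();t=cam('top');s=cam('side')
print(o['position'],proj(s,o['position']))
f=lambda im,x,y:cv2.convertScaleAbs(cv2.resize(im[y:y+96,x:x+128],(400,300),interpolation=cv2.INTER_CUBIC),alpha=1.5)
cv2.imwrite('pics/p6.png',np.hstack([f(t['img'],293,126),f(s['img'],219,80)])[:,:,::-1])
E
```

```text
-64 [289.4 149.9] tile 620.0 155.93750000000003
-46 [287.1 146.4] tile 612.8125 145.00000000000003
0 [281.5 137.7] tile 595.3125 117.81249999999997
46 [276.2 129.5] tile 578.75 92.1875
64 [274.2 126.4] tile 572.5 82.50000000000001
118 [ 624.6 -226.5  118. ]
100 [ 635.9 -248.8  100. ]
136 [ 613.4 -204.3  136. ]
t: 4.65
position: [638.7, -213.0, 99.6]
ee_rot: [-0.288, -0.645, -0.288, 0.646]
wrist_force: [-0.2, -0.7, -0.8]
finger_gap: 10.0
[ 638.74826219 -212.95563936   99.6045774 ] [281.7 143. ]
```

View pics/p6.png

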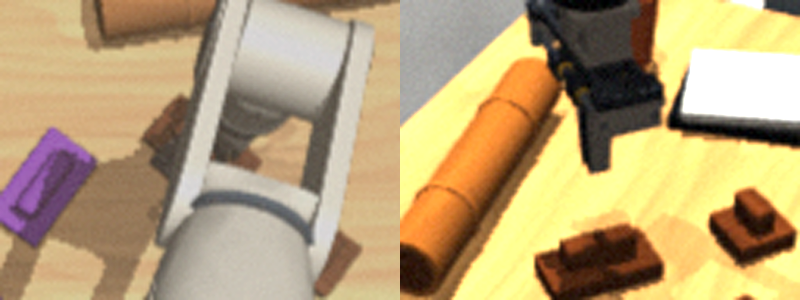

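The tip shows in the side view about 9 px (some 30 mm) higher than the reported pose predicts, in the right column. The open descent touched nothing, so the real tip is probably above the reported z. I'll find the offset by descending open, straddling the slab, until I feel contact.

```bash
python3 -m handwheel '[[[0,0,0],0,0.0919],[[0,0,0],0,0.0919],[[0,0,0],0,0.0919],[[0,0,-0.03],0,0.0919],[[0,0,-0.06],0,0.0919],[[0,0,-0.08],0,0.0919],[[0,0,-0.092],0,0.0919],[[0,0,-0.094],0,0.0919],[[0,0,-0.094],0,0.0919],[[0,0,-0.094],0,0.0919]]'
```

```text
t: 6.0
position: [640.2, -213.4, 7.8]
ee_rot: [0.288, 0.646, 0.288, -0.645]
wrist_force: [0.2, -0.2, -0.9]
finger_gap: 91.8
```

```bash
for i in 1; do python3 -m handwheel '[[[0,0,-0.002],0,0.0919],[[0,0,-0.004],0,0.0919],[[0,0,-0.006],0,0.0919],[[0,0,-0.006],0,0.0919]]'; done
```

```text
t: 6.5
position: [639.3, -213.1, 0.5]
ee_rot: [-0.288, -0.646, -0.288, 0.646]
wrist_force: [-0.2, 0.4, -0.4]
finger_gap: 92.0
```

```bash
python3 -m handwheel '[[[0,0,-0.002],0,0.0919],[[0,0,-0.004],0,0.0919],[[0,0,-0.004],0,0.0919]]'
```

```text
t: 6.88
position: [639.3, -213.2, -3.5]
ee_rot: [-0.288, -0.646, -0.288, 0.646]
wrist_force: [0.4, -0.5, -1.2]
finger_gap: 91.8
```

Run:
```python
from h import *
s=cam('side');f=lambda im,x,y:cv2.convertScaleAbs(cv2.resize(im[y:y+96,x:x+128],(600,450),interpolation=cv2.INTER_CUBIC),alpha=1.7)
cv2.imwrite('pics/p7.png',f(s['img'],219,100)[:,:,::-1])
print(sensors.get_obs()['wrist_force'])
```

```text
[-0.75885845 -0.38556929  1.01279753]
```

View pics/p7.png

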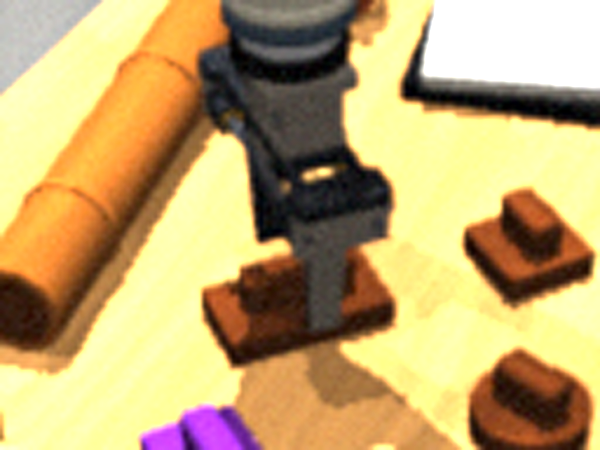

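There is no contact even at reported z = -3.5. The picture shows the near fingertip at about tile (325,332), still above the desk and straddling the slab properly, so the pose reads low by roughly 30 mm. I'll keep feeling downward.

```bash
python3 -m handwheel '[[[0,0,-0.003],0,0.0919],[[0,0,-0.006],0,0.0919],[[0,0,-0.009],0,0.0919],[[0,0,-0.012],0,0.0919]]'; python3 -m handwheel '[[[0,0,-0.002],0,0.0919],[[0,0,-0.004],0,0.0919]]';python3 -m handwheel '[[[0,0,-0.002],0,0.0919],[[0,0,-0.004],0,0.0919]]'
```

```text
t: 7.42
position: [639.4, -213.2, -15.5]
ee_rot: [-0.288, -0.646, -0.288, 0.646]
wrist_force: [0.5, 0.3, -0.0]
finger_gap: 91.8
t: 7.68
position: [639.5, -213.2, -19.4]
ee_rot: [-0.288, -0.646, -0.288, 0.646]
wrist_force: [-0.0, 0.2, -0.9]
finger_gap: 92.0
t: 7.92
position: [639.5, -213.2, -23.3]
ee_rot: [0.288, 0.646, 0.288, -0.646]
wrist_force: [-0.8, 0.1, -0.0]
finger_gap: 91.8
```

```bash
python3 -m handwheel '[[[0,0,-0.0015],0,0.0919],[[0,0,-0.003],0,0.0919]]'; python3 -m handwheel '[[[0,0,-0.0015],0,0.0919],[[0,0,-0.003],0,0.0919]]'
```

```text
t: 8.18
position: [639.5, -213.2, -26.3]
ee_rot: [0.288, 0.646, 0.288, -0.646]
wrist_force: [-0.1, -0.7, -0.1]
finger_gap: 91.7
t: 8.43
position: [639.5, -213.2, -29.3]
ee_rot: [0.288, 0.646, 0.288, -0.646]
wrist_force: [-1.2, -0.3, 0.7]
finger_gap: 91.6
```

```bash
python3 -m handwheel '[[[0,0,-0.0015],0,0.0919],[[0,0,-0.003],0,0.0919]]'
```

```text
t: 8.68
position: [639.5, -213.2, -32.3]
ee_rot: [-0.288, -0.646, -0.288, 0.646]
wrist_force: [0.6, -0.2, 0.4]
finger_gap: 91.8
```

```bash
python3 -m handwheel '[[[0,0,-0.0015],0,0.0919],[[0,0,-0.003],0,0.0919]]'
```

```text
t: 8.93
position: [639.5, -213.2, -35.3]
ee_rot: [-0.288, -0.646, -0.288, 0.646]
wrist_force: [-0.2, -0.7, -0.2]
finger_gap: 92.0
```

```bash
python3 -m handwheel '[[[0,0,-0.001],0,0.0919],[[0,0,-0.002],0,0.0919]]'
```

```text
t: 9.18
position: [639.5, -213.2, -37.3]
ee_rot: [-0.288, -0.646, -0.288, 0.646]
wrist_force: [0.7, 0.8, -0.6]
finger_gap: 91.9
```

```bash
python3 -m handwheel '[[[0,0,-0.001],0,0.0919],[[0,0,-0.002],0,0.0919]]'
```

```text
t: 9.43
position: [639.6, -213.2, -37.4]
ee_rot: [-0.288, -0.646, -0.288, 0.646]
wrist_force: [-8.4, 2.9, 24.3]
finger_gap: 91.9
```

The desk touches at reported z = -37.4, so true z is about reported + 37.4. I'll rise to a true TCP z of about 26 and close.

```bash
python3 -m handwheel '[[[0,0,0.01],0,0.0919],[[0,0,0.0275],0,0.0919],[[0,0,0.0275],0,0.05],[[0,0,0.0275],0,0.01],[[0,0,0.0275],0,0.01],[[0,0,0.0275],0,0.01],[[0,0,0.0275],0,0.01],[[0,0,0.0275],0,0.01],[[0,0,0.0275],0,0.01],[[0,0,0.0275],0,0.01],[[0,0,0.0275],0,0.01],[[0,0,0.0275],0,0.01]]' 25
```

```text
t: 10.92
position: [639.6, -213.3, -11.7]
ee_rot: [0.288, 0.646, 0.288, -0.646]
wrist_force: [0.5, -0.8, -0.8]
finger_gap: 26.3
```

Gripped at 26.3 mm, which matches the ridge. I'll lift 200 mm and carry it over the drawer, turning +43.3°.

```bash
python3 -m handwheel '[[[0,0,0.02],0,0.01],[[0,0,0.06],0,0.01],[[0,0,0.11],0,0.01],[[0,0,0.16],0,0.01],[[-0.005,0.03,0.19],3,0.01],[[-0.012,0.08,0.2],8,0.01],[[-0.02,0.13,0.2],14,0.01],[[-0.028,0.18,0.2],20,0.01],[[-0.035,0.23,0.2],26,0.01],[[-0.043,0.28,0.2],32,0.01],[[-0.05,0.33,0.2],37,0.01],[[-0.057,0.38,0.2],41,0.01],[[-0.063,0.42,0.2],43.3,0.01],[[-0.0646,0.434,0.2],43.3,0.01],[[-0.0646,0.434,0.2],43.3,0.01],[[-0.0646,0.434,0.2],43.3,0.01]]'
python3 - <<'E'
from h import *
s=cam('side');t=cam('top');
f=lambda im,x,y,w,h:cv2.convertScaleAbs(cv2.resize(im[y:y+h,x:x+w],(400,300),interpolation=cv2.INTER_CUBIC),alpha=1.4)
cv2.imwrite('pics/p8.png',np.hstack([f(t['img'],170,125,160,120),f(s['img'],80,80,280,210)])[:,:,::-1])
print(sensors.get_obs()['position'])
E
```

```text
t: 12.92
position: [575.0, 219.6, 188.5]
ee_rot: [0.506, 0.494, 0.506, -0.494]
wrist_force: [0.4, -0.1, -2.5]
finger_gap: 25.6
[575.08769009 219.45289226 188.40079509]
```

View pics/p8.png

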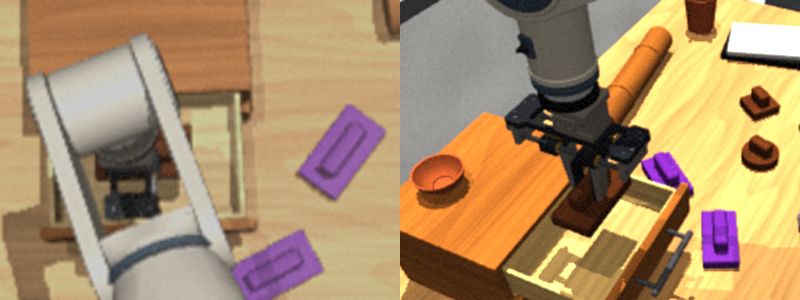

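The block is held level across the drawer, over the uncovered floor: it is at side tile (590,200), with the strip clear on both sides. I'll lower it, feeling for the floor near the end.

```bash
python3 -m handwheel '[[[0,0,-0.03],0,0.01],[[0,0,-0.06],0,0.01],[[0,0,-0.08],0,0.01],[[0,0,-0.09],0,0.01],[[0,0,-0.097],0,0.01],[[0,0,-0.1],0,0.01],[[0,0,-0.1],0,0.01]]'; python3 -m handwheel '[[[0,0,-0.0015],0,0.01],[[0,0,-0.003],0,0.01]]'
```

```text
t: 13.9
position: [575.2, 220.8, 88.7]
ee_rot: [0.506, 0.494, 0.506, -0.494]
wrist_force: [-0.2, 0.1, -3.4]
finger_gap: 25.6
t: 14.15
position: [575.1, 220.9, 85.6]
ee_rot: [0.506, 0.494, 0.506, -0.494]
wrist_force: [0.1, -0.0, -3.3]
finger_gap: 25.8
```

```bash
python3 -m handwheel '[[[0,0,-0.001],0,0.01],[[0,0,-0.002],0,0.01]]';python3 -m handwheel '[[[0,0,-0.001],0,0.01],[[0,0,-0.002],0,0.01]]'
```

```text
t: 14.4
position: [574.9, 220.8, 83.3]
ee_rot: [0.506, 0.494, 0.506, -0.494]
wrist_force: [0.2, -0.8, -2.3]
finger_gap: 25.6
t: 14.65
position: [576.4, 220.9, 83.2]
ee_rot: [0.507, 0.495, 0.505, -0.493]
wrist_force: [-0.2, -4.4, 16.2]
finger_gap: 26.2
```

```bash
python3 -m handwheel '[[[0,0,-0.001],0,0.01],[[0,0,-0.002],0,0.01]]'
```

```text
t: 14.9
position: [578.1, 221.0, 83.1]
ee_rot: [0.507, 0.496, 0.505, -0.492]
wrist_force: [-1.4, -5.8, 28.0]
finger_gap: 25.7
```

```bash
python3 -m handwheel '[[[0,0,-0.0005],0,0.01],[[0,0,-0.001],0,0.01]]'
```

```text
t: 15.15
position: [579.0, 221.0, 83.0]
ee_rot: [0.508, 0.496, 0.504, -0.492]
wrist_force: [-0.5, -7.0, 31.0]
finger_gap: 25.7
```

The floor is felt at reported z of about 83.2. I'll back off the press, open partway to stay clear of the chest edge and front panel, and rise.

```bash
python3 -m handwheel '[[[0,0,0.002],0,0.01],[[0,0,0.004],0,0.01],[[0,0,0.0045],0,0.01],[[0,0,0.0045],0,0.01]]'; python3 -m handwheel '[[[0,0,0],0,0.03],[[0,0,0],0,0.045],[[0,0,0],0,0.05],[[0,0,0],0,0.05],[[0,0,0],0,0.05]]'
```

```text
t: 15.65
position: [575.4, 220.9, 83.2]
ee_rot: [0.506, 0.494, 0.506, -0.494]
wrist_force: [0.3, -2.2, 5.6]
finger_gap: 25.8
t: 16.27
position: [574.8, 220.8, 82.7]
ee_rot: [0.506, 0.494, 0.506, -0.494]
wrist_force: [-0.2, 0.7, 0.0]
finger_gap: 50.2
```

```bash
python3 -m handwheel '[[[0,0,0.02],0,0.05],[[0,0,0.06],0,0.05],[[0,0,0.11],0,0.05],[[0,0,0.13],0,0.05],[[-0.05,-0.001,0.13],0,0],[[-0.1,-0.002,0.13],0,0],[[-0.15,-0.003,0.13],0,0],[[-0.19,-0.004,0.13],0,0],[[-0.19,-0.004,0.08],0,0],[[-0.19,-0.004,0.03],0,0],[[-0.19,-0.004,-0.005],0,0],[[-0.19,-0.004,-0.005],0,0],[[-0.19,-0.004,-0.005],0,0],[[-0.19,-0.004,-0.005],0,0]]' 20
python3 - <<'E'
from h import *
s=cam('side');t=cam('top')
f=lambda im,x,y,w,h:cv2.convertScaleAbs(cv2.resize(im[y:y+h,x:x+w],(400,300),interpolation=cv2.INTER_CUBIC),alpha=1.4)
cv2.imwrite('pics/p9.png',np.hstack([f(t['img'],170,125,160,120),f(s['img'],80,130,240,180)])[:,:,::-1])
E
```

```text
t: 18.02
position: [386.1, 217.4, 79.3]
ee_rot: [0.506, 0.495, 0.506, -0.493]
wrist_force: [-0.3, 0.1, -0.3]
finger_gap: 0.4
```

View pics/p9.png

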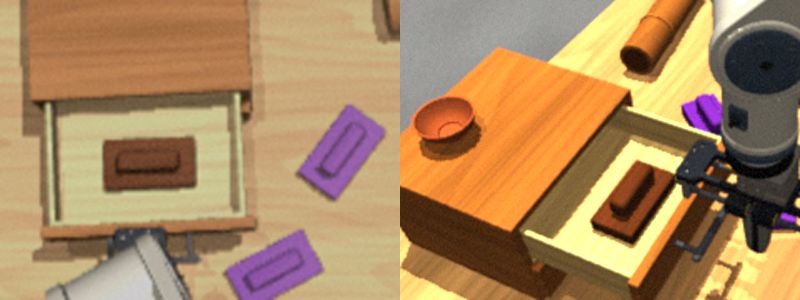

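The block lies flat, handle up, in the middle of the open strip (top tile (150,165)). The closed fingers stand in front of the handle bar. Now I'll push the bar.

```bash
python3 -m handwheel '[[[0.015,0,0],0,0],[[0.026,0.001,0],0,0],[[0.032,0.001,0],0,0],[[0.038,0.001,0],0,0],[[0.046,0.001,0],0,0],[[0.056,0.001,0],0,0],[[0.066,0.002,0],0,0],[[0.078,0.002,0],0,0],[[0.09,0.002,0],0,0],[[0.102,0.002,0],0,0],[[0.114,0.003,0],0,0],[[0.126,0.003,0],0,0],[[0.138,0.003,0],0,0],[[0.148,0.003,0],0,0],[[0.156,0.004,0],0,0],[[0.163,0.004,0],0,0],[[0.169,0.004,0],0,0],[[0.174,0.004,0],0,0],[[0.176,0.004,0],0,0]]'
```

```text
t: 20.5
position: [561.2, 220.8, 77.8]
ee_rot: [0.506, 0.494, 0.506, -0.494]
wrist_force: [-1.3, 0.5, 0.1]
finger_gap: 0.5
```

```bash
python3 -m handwheel '[[[0.003,0,0],0,0],[[0.006,0,0],0,0],[[0.008,0,0],0,0]]'; python3 -m handwheel '[[[0.002,0,0],0,0],[[0.004,0,0],0,0]]'
```

```text
t: 20.88
position: [569.0, 220.8, 77.8]
ee_rot: [0.506, 0.494, 0.506, -0.494]
wrist_force: [-1.1, 0.7, -0.4]
finger_gap: 0.2
t: 21.12
position: [573.0, 220.8, 77.8]
ee_rot: [0.506, 0.494, 0.506, -0.494]
wrist_force: [-0.1, 1.3, 0.2]
finger_gap: 0.1
```

```bash
python3 -m handwheel '[[[0.0015,0,0],0,0],[[0.003,0,0],0,0]]'
```

```text
t: 21.38
position: [576.0, 220.8, 77.8]
ee_rot: [0.506, 0.494, 0.506, -0.494]
wrist_force: [-1.7, 0.6, 0.5]
finger_gap: 0.4
```

```bash
python3 -m handwheel '[[[0.001,0,0],0,0],[[0.002,0,0],0,0]]'
```

```text
t: 21.62
position: [577.9, 220.8, 77.8]
ee_rot: [0.506, 0.494, 0.506, -0.494]
wrist_force: [-1.0, 0.8, 0.1]
finger_gap: 0.6
```

```bash
python3 -m handwheel '[[[0.001,0,0],0,0],[[0.002,0,0],0,0]]'
```

```text
t: 21.88
position: [580.0, 220.8, 77.8]
ee_rot: [0.506, 0.494, 0.506, -0.494]
wrist_force: [-1.2, 0.5, 0.1]
finger_gap: 0.3
```

Run:
```python
from h import *
s=cam('side');f=lambda im,x,y,w,h:cv2.convertScaleAbs(cv2.resize(im[y:y+h,x:x+w],(640,480),interpolation=cv2.INTER_CUBIC),alpha=1.4)
cv2.imwrite('pics/p10.png',f(s['img'],50,140,240,180)[:,:,::-1])
```

```text
(no output)
```

View pics/p10.png

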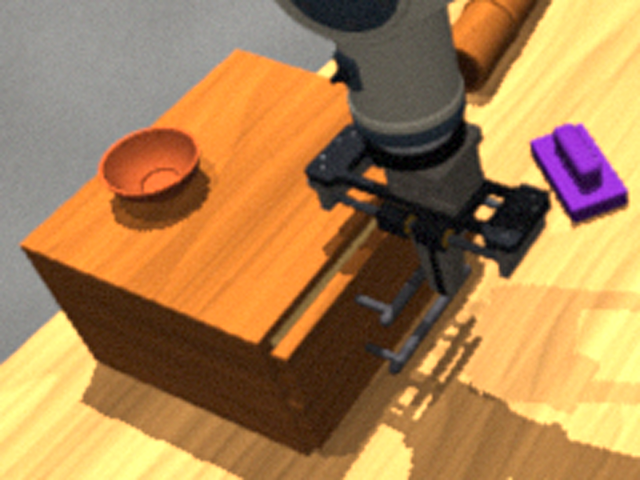

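The slit at the top of the drawer is still a few mm wide, at about (320,290). I'll keep pushing until it stops. That picture was the last I can view, so from here I go by forces and numbers.

```bash
python3 -m handwheel '[[[0.001,0,0],0,0],[[0.002,0,0],0,0],[[0.003,0,0],0,0]]'
```

```text
t: 22.3
position: [583.0, 220.8, 77.8]
ee_rot: [0.506, 0.494, 0.506, -0.494]
wrist_force: [-1.1, 0.0, 0.5]
finger_gap: 0.2
```

```bash
python3 -m handwheel '[[[0.001,0,0],0,0],[[0.002,0,0],0,0]]'
```

```text
t: 22.55
position: [585.0, 220.8, 77.8]
ee_rot: [0.506, 0.494, 0.506, -0.494]
wrist_force: [0.4, 0.3, -0.1]
finger_gap: 0.6
```

```bash
python3 -m handwheel '[[[0.001,0,0],0,0],[[0.002,0,0],0,0]]'
```

```text
t: 22.8
position: [586.4, 220.8, 77.7]
ee_rot: [0.506, 0.494, 0.506, -0.494]
wrist_force: [-4.9, 1.4, 4.4]
finger_gap: 0.3
```

```bash
python3 -m handwheel '[[[0.001,0,0],0,0],[[0.002,0,0],0,0]]'
```

```text
t: 23.05
position: [586.4, 220.7, 77.6]
ee_rot: [0.505, 0.493, 0.507, -0.495]
wrist_force: [-13.2, 2.2, 9.0]
finger_gap: 0.4
```

It hit a hard stop at reported x of 586.4, with about 13 N. I'll back away, rise, and check by numbers.

```bash
python3 -m handwheel '[[[-0.01,0,0],0,0],[[-0.05,0,0],0,0],[[-0.1,0,0],0,0],[[-0.15,0,0],0,0],[[-0.19,0,0.03],0,0],[[-0.2,-0.05,0.09],0,0],[[-0.2,-0.11,0.15],0,0],[[-0.2,-0.17,0.2],0,0],[[-0.2,-0.23,0.2],0,0],[[-0.2,-0.29,0.2],0,0],[[-0.2,-0.35,0.2],0,0],[[-0.2,-0.41,0.2],0,0],[[-0.2,-0.44,0.2],0,0],[[-0.2,-0.44,0.2],0,0]]'
python3 - <<'E'
from h import *
s=cam('side','s_end.png');t=cam('top','t_end.png');S0=cv2.imread('pics/side1.png')[:,:,::-1];T0=cv2.imread('pics/top1.png')[:,:,::-1]
print(sensors.get_obs()['wrist_force'])
# pale drawer wood visible near the chest
for c,b in((s,S0),(t,T0)):
  h=[cv2.cvtColor(np.ascontiguousarray(i),cv2.COLOR_RGB2HSV) for i in(b,c['img'])]
  reg=(slice(150,320),slice(60,300)) if c is s else (slice(160,222),slice(180,275))
  print('pale px before/after',[int(((k[reg][...,0]>=22)&(k[reg][...,0]<40)&(k[reg][...,1]>60)&(k[reg][...,1]<150)).sum()) for k in h])
# chest pose axes: x into chest
y=np.deg2rad(1.4);X=np.array([np.cos(y),np.sin(y),0]);Y=np.array([-np.sin(y),np.cos(y),0]);o=np.array([649.5,226,0])
hsv=cv2.cvtColor(t['img'],cv2.COLOR_RGB2HSV)
# profile along column through chest at y offset 90 mm: brightness/hue, z~160 plane
for yo in(-100,100):
  print(yo,[(d,t['img'][tuple(int(round(a)) for a in proj(t,o+X*d+Y*yo+[0,0,157])[::-1])].tolist()) for d in range(-40,14,4)])
# dark bluish steel bar pixels
g=t['img'].astype(int);m=((g.max(2)<110)&(g[...,2]>=g[...,0]+4)).astype(np.uint8);m[:,:195]=0;m[:,270:]=0;m[:155]=0;m[245:]=0
ys,xs=np.nonzero(m);print('steel rows hist',np.unique(ys,return_counts=True))
for d in(0,10,20):print('expected bar row for opening',d,[proj(t,o+X*(-50-d)+Y*k+[0,0,132]) for k in(-50,50)])
# bystanders: differences
m=lambda im,r:[cv2.moments((((cv2.cvtColor(np.ascontiguousarray(im),cv2.COLOR_RGB2HSV)[r][...,2]<125)).astype(np.uint8)),True)]
for n,r in(('square',(slice(190,225),slice(376,412))),('round',(slice(212,242),slice(334,364))),('jar',(slice(240,275),slice(135,170)))):
  print(n,'mean abs diff',np.abs(t['img'][r].astype(int)-T0[r]).mean().round(1))
E
```

```text
t: 24.8
position: [388.4, -223.2, 277.8]
ee_rot: [0.505, 0.495, 0.504, -0.496]
wrist_force: [-0.6, -0.2, -0.3]
finger_gap: 0.4
[-0.34387528  0.23559355  0.44576912]
pale px before/after [3840, 154]
pale px before/after [3151, 77]
-100 [(-40, [76, 58, 42]), (-36, [74, 56, 40]), (-32, [75, 57, 43]), (-28, [52, 36, 27]), (-24, [45, 32, 19]), (-20, [47, 33, 21]), (-16, [46, 32, 23]), (-12, [40, 28, 14]), (-8, [99, 66, 40]), (-4, [120, 80, 52]), (0, [128, 88, 58]), (4, [127, 87, 57]), (8, [81, 57, 38]), (12, [110, 72, 45])]
100 [(-40, [74, 56, 40]), (-36, [72, 55, 41]), (-32, [53, 38, 26]), (-28, [33, 21, 8]), (-24, [35, 23, 13]), (-20, [41, 25, 16]), (-16, [33, 17, 10]), (-12, [43, 24, 8]), (-8, [105, 71, 42]), (-4, [131, 90, 58]), (0, [130, 89, 54]), (4, [92, 61, 37]), (8, [95, 63, 37]), (12, [131, 88, 54])]
steel rows hist (array([229, 234, 235, 236, 237, 238, 239, 240, 242, 244]), array([1, 2, 3, 4, 3, 3, 2, 2, 1, 1]))
expected bar row for opening 0 [array([242.7, 180.9]), array([211.9, 182.1])]
expected bar row for opening 10 [array([242.7, 184. ]), array([211.9, 185.1])]
expected bar row for opening 20 [array([242.8, 187. ]), array([212. , 188.2])]
square mean abs diff 16.1
round mean abs diff 3.5
jar mean abs diff 1.5
```

Run:
```python
from h import *
S0=cv2.imread('pics/side1.png');S=cv2.imread('pics/s_end.png');T0=cv2.imread('pics/top1.png');T=cv2.imread('pics/t_end.png')
for n,r in(('square',(slice(138,166),slice(315,348))),('round',(slice(172,200),slice(316,348))),('lower front?',(slice(380,420),slice(222,266)))):
  print(n,np.abs(S[r].astype(int)-S0[r]).mean().round(1))
r=(slice(190,225),slice(376,412))
for i in(T0,T):
  m=((cv2.cvtColor(i,cv2.COLOR_BGR2HSV)[r][...,2]<125)).astype(np.uint8);M=cv2.moments(m,True);print(M['m00'],M['m10']/M['m00'],M['m01']/M['m00'])
for i,r in((S,(slice(150,320),slice(60,300))),(T,(slice(160,222),slice(180,275)))):
  k=cv2.cvtColor(i,cv2.COLOR_BGR2HSV)[r];y,x=np.nonzero((k[...,0]>=22)&(k[...,0]<40)&(k[...,1]>60)&(k[...,1]<150))
  y+=r[0].start;x+=r[1].start;print(np.percentile(x,[0,25,50,75,100]),np.percentile(y,[0,25,50,75,100]))
# top column profiles over front/chest edge and bar, green channel
for u in(200,228,250):print(u,[(v,T[v,u,::-1].tolist()) for v in range(158,186,2)])
```

```text
square 3.2
round 4.1
lower front? 3.3
492.0 17.609756097560975 17.536585365853657
593.0 14.925801011804385 19.467116357504217
[ 96.   273.25 281.5  286.   291.  ] [168. 256. 268. 283. 319.]
[181. 219. 243. 257. 274.] [194. 220. 221. 221. 221.]
200 [(158, [132, 90, 57]), (160, [132, 92, 58]), (162, [132, 92, 58]), (164, [82, 53, 31]), (166, [130, 89, 56]), (168, [116, 78, 48]), (170, [43, 25, 10]), (172, [39, 25, 21]), (174, [35, 22, 12]), (176, [56, 39, 27]), (178, [77, 59, 43]), (180, [76, 61, 42]), (182, [120, 99, 71]), (184, [146, 124, 90])]
228 [(158, [134, 93, 60]), (160, [134, 92, 58]), (162, [112, 74, 48]), (164, [108, 73, 44]), (166, [126, 85, 56]), (168, [50, 31, 17]), (170, [38, 21, 10]), (172, [32, 17, 7]), (174, [49, 36, 21]), (176, [68, 52, 35]), (178, [58, 52, 46]), (180, [59, 57, 57]), (182, [57, 56, 57]), (184, [81, 66, 50])]
250 [(158, [134, 92, 57]), (160, [123, 86, 55]), (162, [97, 66, 43]), (164, [129, 89, 56]), (166, [111, 73, 45]), (168, [38, 26, 15]), (170, [48, 32, 23]), (172, [39, 29, 15]), (174, [68, 52, 36]), (176, [73, 56, 39]), (178, [75, 59, 42]), (180, [107, 86, 61]), (182, [140, 114, 83]), (184, [128, 102, 74])]
```

The bar sits at row 180–181, where an opening of 0 predicts 181–182, and no pale drawer wood shows at the slit. In the side view the bystanders' pixels match the start. I'm handing in.

```bash
python3 -c "
from station import order;print(order.sign_off())"
```

```text
the job is handed in; nothing more can be done
None
```

The long block is in the top drawer, lying flat with its handle up and let go, and the drawer is shut. I handed the job in at about 25 s, with the arm clear of everything.

**What went wrong on the way**
- The first grasp closed on air, because the reported TCP height reads about 37 mm lower than the true height. I found this from the side view and by touching the desk with the open fingers (24 N). The second grasp closed at 26 mm, the width of the ridge.
- While feeling for the drawer floor I pressed the block down to about 31 N. I backed off to about 6 N before opening the fingers.

**Last checks**
- **Block:** the picture taken before closing showed it flat and handle up in the middle of the uncovered strip. I could not see it once the drawer was shut.
- **Top drawer:** it stopped hard at about 13 N. The handle bar is within about a pixel (roughly 3 mm) of where a shut drawer puts it. The front stands about 15 mm proud, as it should, and no pale drawer wood shows.
- **Bystanders:** the square and round blocks match their starting pixels in the side view, and the round block and jar do in the top view. The top-view patch at the square block did differ; I put that down to the arm or its shadow, since the side view there is unchanged.
- **Lower drawer:** I never touched it, but I made no separate measurement that it is still shut.
- **Viewing limit:** I had used all 12 picture views by then, so these final checks are numerical only.

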